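Put the swapped birdhouse roofs back on their own houses

TASK

The three lift-off roofs have ended up on the wrong birdhouses: use the empty turntable to park one of them, and move the roofs round until the square roof sits on the square house, the cone roof on the round house and the gable roof on the oblong house with its ridge along the house. Seat each roof centred and square on its walls, setting it down gently without dropping it. Leave the houses, the glue bottle and the jar of screws standing where they are.

Things in the scene. Friction and masses are not known exactly. Their poses are not given: they have to be found in the camera images.
- square_roof: Loose square pyramid roof, brown shingles, 124 x 124 mm, apex at 42 mm, 0.26 kg. Origin: centre of the eave board's flat underside, which rests on a house's rim. Under it a 50 x 50 mm cleat reaches 10 mm down into the house, with play of 6 mm or more. Grip: dark square post on top, 26 x 26 mm, 50 to 82 mm above the origin (TCP at 66), faces square to x and y, which run along the sides.
- round_roof: Loose cone roof, brown shingles, 132 mm diameter, apex at 42 mm, 0.26 kg. Origin: centre of the eave board's flat underside, which rests on a house's rim. Under it a round cleat, 52 mm, reaches 10 mm down into the house, with play of 7 mm or more (16 mm in the round house). Grip: dark round knob on top, 26 mm diameter, 52 to 82 mm above the origin (TCP at 66). Its turn does not matter.
- gable_roof: Loose oblong two-sided gable roof, shingled, 154 mm long (x, along the ridge), 116 mm wide (y), 0.30 kg. Origin: centre of the eave board's flat underside, which rests on a house's rim. Under it a cleat, 58 (x) by 44 mm, reaches 10 mm down into the house. Grip: dark ridge board, 18 mm wide (y), 156 mm long (x), its top 82 mm above the origin: pinch it across y at mid-length, TCP at 66 mm.
- square_house: Birdhouse with a square box body of pale wood, open at the top: outside 100 x 100, inside 76 x 76 mm, on a square base board 146 x 146 x 12 mm that shows round the roof from above; one entrance hole, on its +x face. Loose, 0.8 kg, upright. Origin: centre of its underside, on the bench; the rim where a roof rests is 120 mm above; x and y run along its sides.
- round_house: Birdhouse with a round barrel body of pale staves with two iron hoops, open at the top: outside 108, inside 84 mm diameter, on a round base board 160 mm across, 12 mm thick, that shows round the roof from above; one entrance hole, on its +x side. Loose, 0.8 kg, upright. Origin: centre of its underside, on the bench; the rim where a roof rests is 120 mm above.
- oblong_house: Birdhouse with an oblong box body of pale wood, open at the top: outside 130 (x) by 90 mm (y), inside 106 x 66 mm, on an oblong base board 176 (x) by 124 (y) x 12 mm that shows round the roof from above; two entrance holes, on its +x end. Loose, 0.8 kg, upright. Origin: centre of its underside, on the bench; the rim where a roof rests is 120 mm above.
- turntable: Low finishing turntable, empty at the start: plywood disc 164 mm across with a black rubber top, on a foot fixed to the bench; the disc turns stiffly about the vertical. Top 30 mm above the bench. Origin: centre of its underside, on the bench. A roof set down on it stands on its cleat, so the roof's origin is then 40 mm above the bench.
- glue_bottle: White bottle of wood glue with yellow label and orange cap, 60 mm diameter, 170 mm tall, standing loose on the bench near the houses; a bystander. Origin: centre of its underside.
- screw_jar: Glass jar of screws with a steel lid, 68 mm diameter, 84 mm tall, standing loose on the bench near the houses; a bystander. Origin: centre of its underside.

How it is judged:
On the way:
1. one of the roofs is set down on the turntable, let go and at rest (((horizontal distance between square_roof and turntable below 0.04 m and height (world z) of square_roof below 0.05 m and angle between square_roof's own z axis and vertical below 0.1 rad and linear speed of square_roof below 0.02 m/s and contact force between the fingers and square_roof below 0.05 N) or (horizontal distance between round_roof and turntable below 0.04 m and height (world z) of round_roof below 0.05 m and angle between round_roof's own z axis and vertical below 0.1 rad and linear speed of round_roof below 0.02 m/s and contact force between the fingers and round_roof below 0.05 N) or (horizontal distance between gable_roof and turntable below 0.04 m and height (world z) of gable_roof below 0.05 m and angle between gable_roof's own z axis and vertical below 0.1 rad and linear speed of gable_roof below 0.02 m/s and contact force between the fingers and gable_roof below 0.05 N))), for 0.2 s.
At the end, for the whole second after the job is handed in: Each roof rests on the house of its own shape: centred within 12 mm, eave board down on the rim within 6 mm, level within 0.06 rad; square roof square to its house and gable ridge along its house within 0.2 rad (any quarter, half turn); houses upright; all at rest (horizontal distance between square_roof and square_house below 0.012 m and z of square_roof in the frame of square_house between 0.114 and 0.126 m and angle between each of square_roof, square_house, round_roof, round_house, gable_roof, oblong_house's own z axis and vertical below 0.06 rad and linear speed of each of square_roof, square_house, round_roof, round_house, gable_roof, oblong_house below 0.02 m/s and (angle between the x axis of square_roof and the x axis of square_house, either way round below 0.2 rad or angle between the x axis of square_roof and the y axis of square_house, either way round below 0.2 rad) and horizontal distance between round_roof and round_house below 0.012 m and z of round_roof in the frame of round_house between 0.114 and 0.126 m and horizontal distance between gable_roof and oblong_house below 0.012 m and z of gable_roof in the frame of oblong_house between 0.114 and 0.126 m and angle between the x axis of gable_roof and the x axis of oblong_house, either way round below 0.2 rad); the robot touches nothing.
It fails at once if a house is shifted by more than 30 mm (distance of any of square_house, round_house, oblong_house from where it was at the start of the episode above 0.03 m).
It fails at once if the glue bottle or the jar of screws is shifted by more than 30 mm or knocked over (distance of any of glue_bottle, screw_jar from where it was at the start of the episode above 0.03 m or angle between any of glue_bottle, screw_jar's own z axis and vertical above 0.4 rad).
It fails at once if a roof is dropped (falls free of the fingers, faster than 0.6 m/s: from about 20 mm up) ((linear speed of square_roof above 0.6 m/s and contact force between the fingers and square_roof below 0.05 N) or (linear speed of round_roof above 0.6 m/s and contact force between the fingers and round_roof below 0.05 N) or (linear speed of gable_roof above 0.6 m/s and contact force between the fingers and gable_roof below 0.05 N)).
It also fails if it takes over 112 s, if anything falls off the work surface, if the arm or the gripper's body presses on something with over 40 N, if the wrist force passes 120 N, or if a joint passes its speed limit or range.

ROBOT

A 6-joint arm with a two-finger parallel gripper is mounted at the origin on the work surface. World frame = base frame: x ahead of the robot, y to its left, z up, the work surface at z = 0. Lengths are in m, angles in rad, forces in N, time in s.
With the tool pointing down it reaches from about 0.275 to 0.85 m from the base axis. Payload 19 kg.
Tool frame: the origin (TCP) lies between the finger pads, 19 mm behind the fingertips; this is the grasp point; x points along the fingers, z is the direction in which the jaws open and shut, and the axes are right-handed (so a half turn about x gives the same grasp; the last joint's range is limited). The gripper opens to 85 mm and grips with 20 to 120 N. Pads are 22 mm wide; open, the fingers measure 114 mm over their backs; the gripper's body (76 mm by 85 mm) begins 54 mm behind the grasp point. The pads swing forward as they close: fully open they stand 13 mm farther back than shut.
Start: joints at [1.132, 0.15, 1.437, -0, 1.554, -0.134], TCP at [0.173, 0.548, 0.25] pointing down, gripper open.
Joint ranges: [-2.8, 2.8], [-0.68, 2.1], [0.12, 2.68], [-1.39, 4.53], [0.16, 2.79], [-2.81, 2.81]. Speed limits (rad/s): [1.89, 1.89, 2.22, 3.01, 3.01, 3.01].

INTERFACE

Orientations are given as a unit quaternion [x, y, z, w].
In Python, from station import ctrl, eyes gives the robot as it stands. The module is installed in compiled form; this text tells all that it offers.
- The arm moves only by the tool apply_moves, never from a script. Its argument "plan" is a list of rows, each a list of 5 numbers: the shift along the tool's x, y, z in cm, then the turn about the tool's x in rad, then the finger opening in cm, from 0 to 8.54. A call has 1 to 10 rows; each row shifts and turns the commanded pose from where the row before left it, along the tool's axes as they then stand; what a row does not reach is not made up. A row lasts 1/8 s, in which the tool goes at most 62.5 mm and 10.7 degrees, less where a joint would pass 70% of its speed; a pose out of reach is approached as far as the arm can. A call is refused whole if a number of a shift passes 6.25 or a number of a turn 0.188, either way. A call with a gripper value outside its range is refused whole. The fingers move at their own pace and stop on an object; "newtons" is the grip in N (left out, the last holds). Time passes only in rows, so rows that do not move let the fingers close. It gives the time, the measured TCP pose, the force and the opening at its end, in the units of the state.
- ctrl.get_state(): the state, without advancing time (a new reading comes with each control period).
- eyes.camera(name): name is "scene" or "top" or "wrist"; returns a dict with "color" (420x560x3 uint8, red, green, blue), "intrinsics" (3x3 intrinsics, pixels), "rvec" (rotation vector, rad) and "tvec" (3), from world to camera coordinates, as OpenCV has them; the wrist camera has in their place "mount" (4x4, takes a point from camera to tool coordinates, whose origin is the TCP and whose axes are the tool frame's). Camera axes: x right, y down, z forward; pixel columns grow to the right and rows downward; lengths in m; the calibration is good to about 2 mm. A picture is of the moment at which its call begins: read the wrist's pose just before it. There is no depth.
- ctrl.hand_in(): hands the job in, once; it reports no verdict.
The state is a dict: "time": time; "joint_positions": joint angles; "qvel": joint speeds; "joint_torque": joint torques, N m; "tool_pos": TCP position; "ee_rot": TCP orientation; "wrist_force": force on the tool from outside, world axes, zero at the start; "wrist_torque": the same for the moment, N m; "finger_gap": finger opening in m.
Only numpy, scipy, OpenCV 4.12 (cv2) and the standard library are available. Lean on these libraries where they do the work, as an engineer would, in place of code of your own. Each camera call takes 0.05 s, during which the arm holds its last target.

## Working session

There is one attempt and no reset: what is moved stays moved. The work goes in short steps, Python scripts to look and compute and a tool call to move; the robot and the scene stay as the last step left them, time stands still between calls to the robot, and variables do not carry over. Pictures are saved under pics/ and viewed, and the job is handed in when it is done.

Besides the shell and the picture viewer there is one more tool, called after "Call:" by a JSON object that holds its "fn" and its "kwargs". apply_moves: Moves the arm, as the interface text tells. Its arguments: {"type":"object","properties":{"plan":{"type":"array","items":{"type":"array","items":{"type":"number"}}},"newtons":{"type":"number"}},"required":["plan"]}

```bash
mkdir -p pics
python3 - <<'E'
from station import ctrl, eyes
import cv2
s=ctrl.get_state();print({k:s[k] for k in('time','tool_pos','ee_rot','finger_gap')})
for n in('scene','top'):
    c=eyes.camera(n);cv2.imwrite(f'pics/{n}0.png',cv2.cvtColor(c['color'],cv2.COLOR_RGB2BGR));print(n,c['intrinsics'],c['rvec'],c['tvec'])
    import pickle;pickle.dump(c,open(f'{n}0.pkl','wb'))
E
```

```text
{'time': 0.0, 'tool_pos': array([0.17249324, 0.54828492, 0.24939311]), 'ee_rot': array([-0.41849106,  0.5704811 ,  0.41808817,  0.5697533 ]), 'finger_gap': 0.08523772783382673}
scene [[517.13023913   0.         275.76494129]
 [  0.         517.13023913 202.8637621 ]
 [  0.           0.           1.        ]] [ 2.79700389  0.38888107 -0.05382924] [-0.54510982 -0.12586067  1.30789606]
top [[453.99097896   0.         278.26930649]
 [  0.         453.99097896 208.72392057]
 [  0.           0.           1.        ]] [ 2.08485178 -2.14023654  0.21256435] [0.00301377 0.580061   1.11337727]
```

View pics/scene0.png

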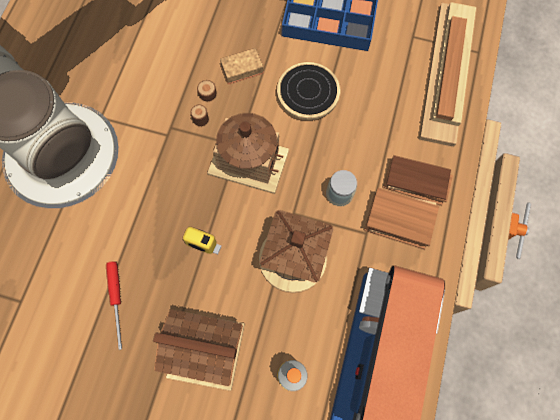

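View pics/top0.png

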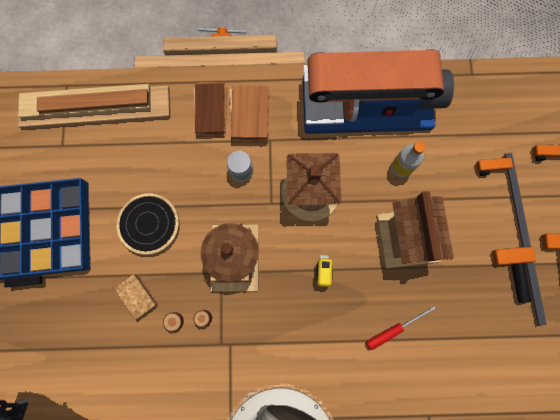

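```bash
cat > h.py <<'E'
import numpy as np,cv2,pickle
def load(n): return pickle.load(open(n+'.pkl','rb'))
def ray(c,uv):
    R=cv2.Rodrigues(np.array(c['rvec']))[0];t=np.array(c['tvec']).ravel()
    d=R.T@np.linalg.inv(c['intrinsics'])@np.array([uv[0],uv[1],1.]);return -R.T@t,d
def onz(c,uv,z):
    o,d=ray(c,uv);return o+d*(z-o[2])/d[2]
def tri(c1,a,c2,b):
    o,d=ray(c1,a);p,e=ray(c2,b);d=d/np.linalg.norm(d);e=e/np.linalg.norm(e)
    s=np.linalg.lstsq(np.stack([d,-e],1),p-o,rcond=None)[0]
    A=o+d*s[0];B=p+e*s[1];return (A+B)/2,np.linalg.norm(A-B)
def proj(c,P):
    return cv2.projectPoints(np.float64(P).reshape(-1,1,3),np.array(c['rvec']),np.array(c['tvec']),c['intrinsics'],None)[0].reshape(-1,2)
E
python3 - <<'E'
from h import *
for n,(x0,y0,x1,y1) in {'top':(100,120,480,310),'scene':(130,50,380,410)}.items():
    c=load(n+'0');k=2 if n=='top' else 1.65
    im=cv2.cvtColor(c['color'],cv2.COLOR_RGB2BGR)[y0:y1,x0:x1]
    cv2.imwrite(f'pics/{n}crop.png',cv2.resize(im,None,fx=k,fy=k,interpolation=cv2.INTER_CUBIC))
t=load('top0');s=load('scene0')
for nm,a,b in [('cone',(227,249.5),(245,130.5)),('sq',(315,173),(297,238)),]:
    print(nm,tri(t,a,s,b))
print('tt',onz(t,(148,224),.03),onz(s,(308,90),.03))
E
```

```text
cone (array([0.4643516 , 0.10726205, 0.17692747]), np.float64(0.0010378218067230397))
sq (array([ 0.6371246 , -0.09938957,  0.18706867]), np.float64(0.0021356855884013225))
tt [0.55410856 0.33202625 0.03      ] [0.55946093 0.33021713 0.03      ]
```

View pics/topcrop.png

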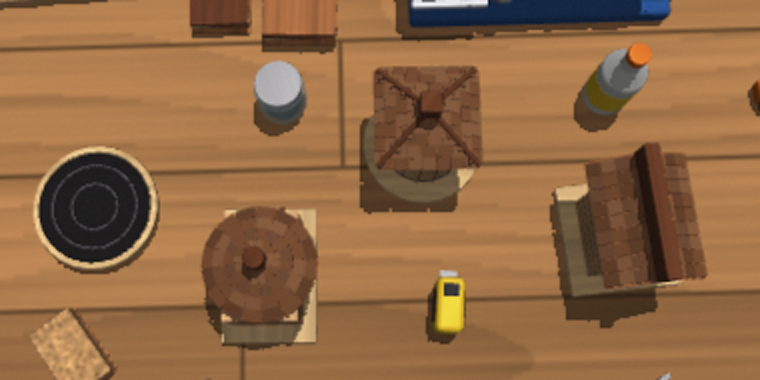

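View pics/scenecrop.png

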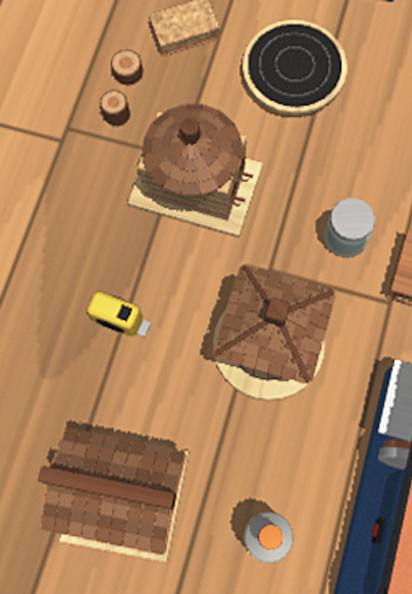

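```bash
cat >> h.py <<'E'
def crop(c,name,x0,y0,x1,y1,k):
    im=cv2.cvtColor(c['color'],cv2.COLOR_RGB2BGR)[y0:y1,x0:x1]
    im=cv2.resize(im,None,fx=k,fy=k,interpolation=cv2.INTER_CUBIC)
    for u in range((x0+9)//10*10,x1,10):
        cv2.line(im,(int((u-x0+.5)*k),0),(int((u-x0+.5)*k),6),(0,255,0),1)
        if u%20==0: cv2.putText(im,str(u),(int((u-x0+.5)*k)-12,18),0,.4,(0,255,255),1)
    for v in range((y0+9)//10*10,y1,10):
        cv2.line(im,(0,int((v-y0+.5)*k)),(6,int((v-y0+.5)*k)),(0,255,0),1)
        if v%20==0: cv2.putText(im,str(v),(8,int((v-y0+.5)*k)+4),0,.4,(0,255,255),1)
    return im
E
python3 - <<'E'
from h import *
t=load('top0');s=load('scene0')
a=crop(t,'',195,205,275,300,5);b=crop(t,'',275,145,355,230,5)
b=cv2.copyMakeBorder(b,0,a.shape[0]-b.shape[0],0,0,0);cv2.imwrite('pics/z1.png',np.hstack([a,b]))
a=crop(t,'',370,185,460,275,4);b=crop(s,'',145,300,250,395,4)
b=cv2.copyMakeBorder(b,0,max(0,a.shape[0]-b.shape[0]),0,0,0);a=cv2.copyMakeBorder(a,0,b.shape[0]-a.shape[0],0,0,0);cv2.imwrite('pics/z2.png',np.hstack([a,b]))
a=crop(s,'',200,105,300,195,4);b=crop(s,'',250,205,340,295,4)
cv2.imwrite('pics/z3.png',np.hstack([a,b]))
E
```

```text
(no output)
```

View pics/z1.png

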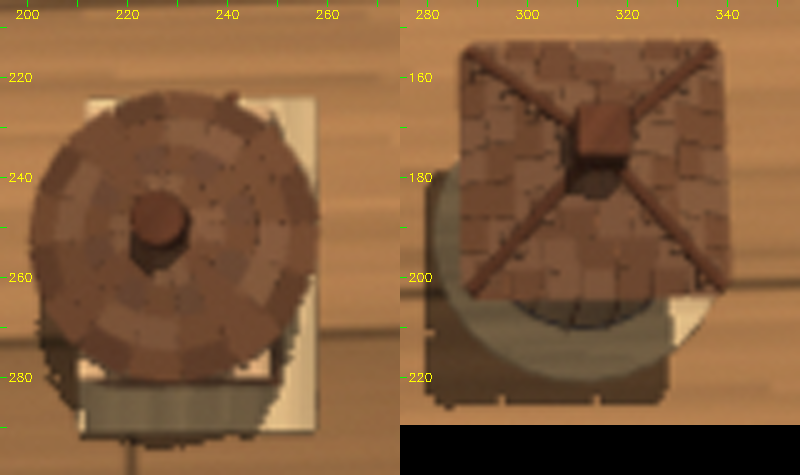

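View pics/z2.png

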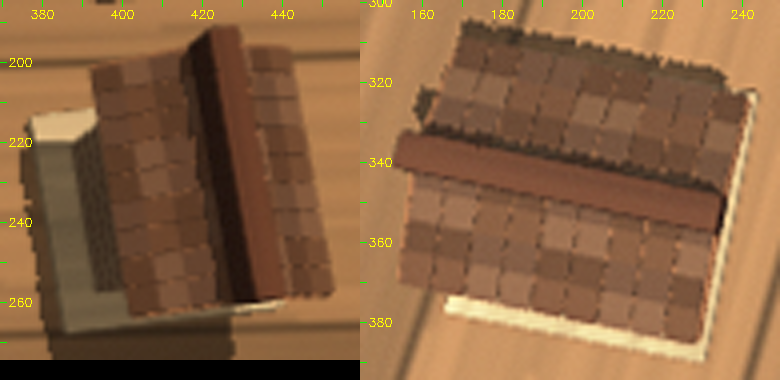

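View pics/z3.png

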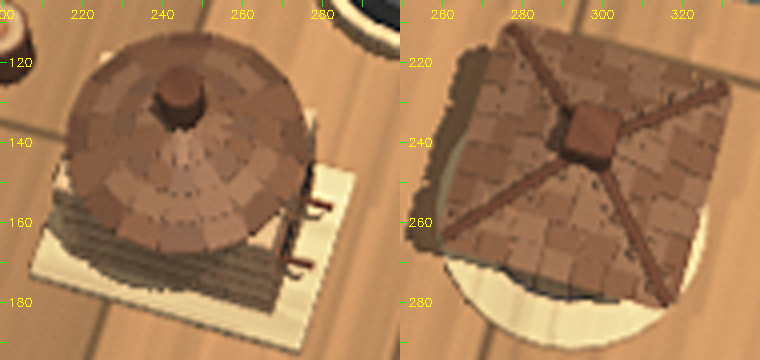

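Run:
```python
from h import *
np.set_printoptions(precision=4,suppress=True)
t=load('top0');s=load('scene0')
print('cone',onz(t,(226.5,248),.202),onz(s,(244.5,126.5),.202))
print('cone eave circle top',onz(t,(229,252),.125))
print('sq',onz(t,(315,170.5),.202),onz(s,(298,236.5),.202))
print('sq eave corners',[onz(t,p,.122)[:2] for p in((287,153),(337.5,153),(340.5,203),(287,203.5))])
print('tt',onz(t,(148,223.5),.03),onz(s,(308.5,90),.03))
# oblong board
P=[onz(t,p,.012) for p in((211,224),(257.5,223.5),(257.7,290.5),(211.5,290.8))];print('obl top',np.array(P),np.mean(P,0))
P=[onz(s,p,.012) for p in((288,148.5),(274,191.5),(206,172))];print('obl scene',np.array(P),(P[0]+P[2])/2)
# square board
P=[onz(t,p,.012) for p in((377.5,213.5),(386,267.5))];print('sq top',np.array(P))
P=[onz(s,p,.012) for p in((242.5,322.5),(230.5,389.5))];print('sq scene',np.array(P))
# gable ridge: top ends at z .202
print('ridge top',[onz(t,p,.202)[:2] for p in((421.5,191),(429.5,191),(439.5,258.5),(432.5,259.5))])
print('ridge sc',[onz(s,p,.202)[:2] for p in((157,332),(236,346),(234,357),(154,340))])
print('gable eave top',[onz(t,p,.122)[:2] for p in((392,202),(442,197),(452,258),(402,263))])
# round base
for c,n,pts in((t,'t',[(311,220),(282.5,193),(295,215),(336,206),(286,205)]),(s,'s',[(292,291),(261,265),(326,262),(310,287),(275,284)])):
    q=np.array([onz(c,p,.012)[:2] for p in pts]);A=np.c_[2*q,np.ones(len(q))];x=np.linalg.lstsq(A,(q**2).sum(1),rcond=None)[0];print('round',n,x[:2],np.sqrt(x[2]+x[0]**2+x[1]**2))
print('jar',onz(t,(239.5,159),.084),onz(s,(344,182),.084),'bottle',onz(t,(419,147.5),.17),onz(s,(293.5,375.5),.17))
```

```text
cone [0.4644 0.1051 0.202 ] [0.4657 0.1049 0.202 ]
cone eave circle top [0.464  0.1082 0.125 ]
sq [ 0.638  -0.0991  0.202 ] [ 0.6394 -0.099   0.202 ]
sq eave corners [array([ 0.7089, -0.0377]), array([ 0.7054, -0.1641]), array([ 0.5772, -0.1648]), array([ 0.5795, -0.0339])]
tt [0.5554 0.3321 0.03  ] [0.5607 0.3306 0.03  ]
obl top [[0.5529 0.1687 0.012 ]
 [0.5509 0.0443 0.012 ]
 [0.3746 0.0467 0.012 ]
 [0.377  0.1666 0.012 ]] [0.4638 0.1066 0.012 ]
obl scene [[0.5518 0.1651 0.012 ]
 [0.5492 0.0449 0.012 ]
 [0.3732 0.048  0.012 ]] [0.4625 0.1066 0.012 ]
sq top [[ 0.5695 -0.2777  0.012 ]
 [ 0.4252 -0.2898  0.012 ]]
sq scene [[ 0.5664 -0.2765  0.012 ]
 [ 0.5828 -0.4197  0.012 ]]
ridge top [array([ 0.5829, -0.3392]), array([ 0.5824, -0.3574]), array([ 0.4288, -0.3652]), array([ 0.427 , -0.3495])]
ridge sc [array([ 0.4316, -0.3511]), array([ 0.5824, -0.3349]), array([ 0.5847, -0.3548]), array([ 0.4312, -0.3664])]
gable eave top [array([ 0.5763, -0.2907]), array([ 0.5855, -0.4139]), array([ 0.436, -0.423]), array([ 0.4273, -0.3031])]
round t [ 0.6338 -0.1021] 0.07722621884157739
round s [ 0.6384 -0.1016] 0.07719480552853276
jar [0.7088 0.0847 0.084 ] [0.7056 0.0871 0.084 ] bottle [ 0.6978 -0.3532  0.17  ] [ 0.7009 -0.3559  0.17  ]
```

```bash
cat >> h.py <<'E'
from scipy.spatial.transform import Rotation as Ro
def st():
    from station import ctrl
    s=ctrl.get_state();R=Ro.from_quat(s['ee_rot']).as_matrix()
    print('t %.2f'%s['time'],'p',np.round(s['tool_pos'],4),'jawyaw %.3f'%np.arctan2(R[1,2],R[0,2]),'gap %.4f'%s['finger_gap'],'F',np.round(s['wrist_force'],1),'xaxis',np.round(R[:,0],3),'q',np.round(s['joint_positions'],2));return s,R
def go(target,yaw=None):
    # world target -> tool cm deltas, turn. (turn first; deltas in turned axes)
    s,R=st();cur=np.arctan2(R[1,2],R[0,2])
    dt=0
    if yaw is not None:
        dt=-((yaw-cur+np.pi/2)%np.pi-np.pi/2) # tool x is down
    R2=R@Ro.from_rotvec([dt,0,0]).as_matrix()
    d=R2.T@(np.array(target)-s['tool_pos'])*100
    print('turn %.3f'%dt,'then cm',np.round(d,2))
E
python3 - <<'E'
from h import *
go((.6385,-.099,.25),np.pi/2-.02);go((.6385,-.099,.25),-.02)
E
```

```text
t 0.10 p [0.1725 0.5483 0.2495] jawyaw 1.266 gap 0.0858 F [-0.4 -0.7  0.7] xaxis [-0.    -0.001 -1.   ] q [ 1.13  0.15  1.44 -0.    1.55 -0.13]
turn -0.285 then cm [-1.000e-02 -4.789e+01 -6.379e+01]
t 0.10 p [0.1725 0.5483 0.2495] jawyaw 1.266 gap 0.0858 F [-0.4 -0.7  0.7] xaxis [-0.    -0.001 -1.   ] q [ 1.13  0.15  1.44 -0.    1.55 -0.13]
turn 1.286 then cm [-1.000e-02 -6.379e+01  4.789e+01]
```

Call:
{"fn": "apply_moves", "kwargs": {"plan": [[-2,0,0,-0.143,8.5],[-2,0,0,-0.142,8.5],[0,-2,-3,0,8.5],[0,-3.2,-4.2,0,8.5],[0,-3.2,-4.2,0,8.5],[0,-3.2,-4.2,0,8.5],[0,-3.2,-4.2,0,8.5],[0,-3.2,-4.2,0,8.5],[0,-3.2,-4.2,0,8.5],[0,-3.2,-4.2,0,8.5]], "newtons": 60}}

```text
time: 1.35
tool_pos: [0.4107, 0.2181, 0.2899]
ee_rot: [-0.495, 0.505, 0.495, 0.505]
wrist_force: [1.3, 1.0, -0.6]
finger_gap: 0.0847
```

Run:
```python
from h import *
go((.6385,-.099,.27),np.pi/2-.02)
```

```text
t 1.35 p [0.4107 0.2181 0.2899] jawyaw 1.551 gap 0.0847 F [ 1.3  1.  -0.6] xaxis [-0. -0. -1.] q [ 0.32 -0.09  1.61 -0.    1.63 -1.23]
turn 0.000 then cm [  1.99 -23.41 -31.25]
```

Call:
{"fn": "apply_moves", "kwargs": {"plan": [[0,-3.2,-4.2,0,8.5],[0,-3.2,-4.2,0,8.5],[0,-3.2,-4.2,0,8.5],[0,-3.2,-4.2,0,8.5],[0,-3.2,-4.2,0,8.5],[0,-3.2,-4.2,0,8.5],[0,-2.8,-4.0,0,8.5],[0,-1.4,-2.0,0,8.5],[0,0,0,0,8.5]]}}

```text
time: 2.48
tool_pos: [0.6383, -0.0983, 0.2887]
ee_rot: [-0.494, 0.506, 0.495, 0.505]
wrist_force: [-0.4, 0.3, -0.2]
finger_gap: 0.0849
```

```bash
cat >> h.py <<'E'
def wrist(name):
    from station import ctrl,eyes
    s,R=st();c=eyes.camera('wrist');M=np.array(c['mount']);T=np.eye(4);T[:3,:3]=R;T[:3,3]=s['tool_pos']
    W=np.linalg.inv(T@M);c2=dict(color=c['color'],intrinsics=c['intrinsics'],rvec=cv2.Rodrigues(W[:3,:3])[0],tvec=W[:3,3])
    pickle.dump(c2,open(name+'.pkl','wb'));cv2.imwrite(f'pics/{name}.png',crop(c2,'',0,0,560,420,1.4));return c2
E
python3 - <<'E'
from h import *
go((.6385,-.099,.186),np.pi/2-.02);wrist('w1')
E
```

```text
t 2.48 p [ 0.6383 -0.0983  0.2887] jawyaw 1.549 gap 0.0849 F [-0.4  0.3 -0.2] xaxis [-0.002  0.    -1.   ] q [-0.27  0.29  1.19 -0.    1.66 -1.82]
turn -0.002 then cm [10.27 -0.04 -0.07]
t 2.48 p [ 0.6383 -0.0983  0.2887] jawyaw 1.549 gap 0.0849 F [-0.4  0.3 -0.2] xaxis [-0.002  0.    -1.   ] q [-0.27  0.29  1.19 -0.    1.66 -1.82]
```

View pics/w1.png

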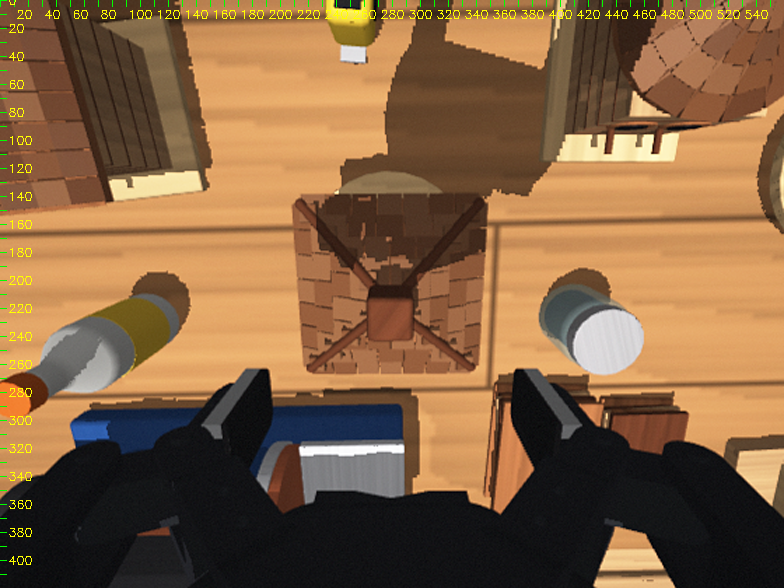

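Run:
```python
from h import *
c=load('w1');print(onz(c,(279,228),.202), [onz(c,p,.202)[:2] for p in((262.5,214),(295,214),(295,242),(263,242))])
```

```text
[ 0.63802285 -0.09995044  0.202     ] [array([ 0.62668962, -0.1120908 ]), array([ 0.62720074, -0.08771567]), array([ 0.64967153, -0.0878492 ]), array([ 0.64915326, -0.11253376])]
```

Call:
{"fn": "apply_moves", "kwargs": {"plan": [[3,0,-0.15,0,8.5],[3,0,0,0,8.5],[2.5,0,0,0,8.5],[1.4,0,0,0,8.5],[0.4,0,0,0,8.5],[0,0,0,0,4.0],[0,0,0,0,1.5],[0,0,0,0,1.5],[0,0,0,0,1.5],[0,0,0,0,1.5]]}}

```text
time: 3.78
tool_pos: [0.638, -0.0984, 0.1875]
ee_rot: [-0.495, 0.505, 0.495, 0.505]
wrist_force: [-0.8, 0.0, 5.7]
finger_gap: 0.0254
```

Call:
{"fn": "apply_moves", "kwargs": {"plan": [[-0.5,0,0,0,1.5],[-1.5,0,0,0,1.5],[-2.5,0,0,0,1.5],[-3,0,0,0,1.5],[-3,0,0,0,1.5],[-1.5,0,0,0,1.5]]}}

```text
time: 4.53
tool_pos: [0.638, -0.0984, 0.3094]
ee_rot: [-0.496, 0.505, 0.494, 0.505]
wrist_force: [-0.0, -0.3, -3.6]
finger_gap: 0.0253
```

Run:
```python
from h import *
go((.558,.331,.30),None);wrist('w2')
```

```text
t 4.53 p [ 0.638  -0.0984  0.3094] jawyaw 1.551 gap 0.0253 F [-0.  -0.3 -3.6] xaxis [ 0.002 -0.001 -1.   ] q [-0.27  0.29  1.15 -0.    1.7  -1.82]
turn 0.000 then cm [ 0.89  8.85 42.78]
t 4.53 p [ 0.638  -0.0984  0.3094] jawyaw 1.551 gap 0.0253 F [-0.  -0.3 -3.6] xaxis [ 0.002 -0.001 -1.   ] q [-0.27  0.29  1.15 -0.    1.7  -1.82]
```

View pics/w2.png

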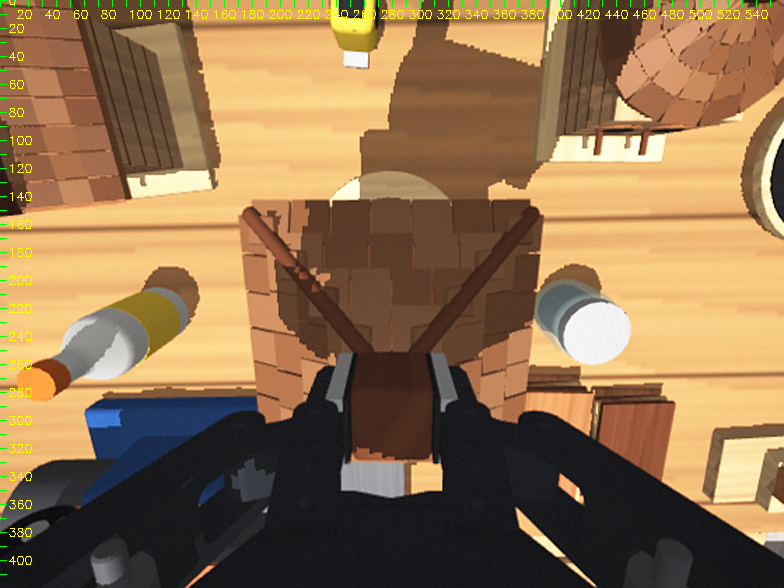

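Call:
{"fn": "apply_moves", "kwargs": {"plan": [[0,0.4,2,0,1.5],[0,0.8,4,0,1.5],[0,1.0,5,0,1.5],[0,1.1,5.3,0,1.5],[0,1.1,5.3,0,1.5],[0,1.1,5.3,0,1.5],[0,1.1,5.3,0,1.5],[0,1.0,5,0,1.5],[0,0.8,3.6,0,1.5],[0,0.45,2,0,1.5]]}}

```text
time: 5.82
tool_pos: [0.5564, 0.3335, 0.3057]
ee_rot: [-0.495, 0.505, 0.496, 0.504]
wrist_force: [0.9, 0.6, -2.8]
finger_gap: 0.0248
```

Run:
```python
from h import *
go((.558,.331,.106),None)
```

```text
t 5.83 p [0.5564 0.3335 0.3057] jawyaw 1.553 gap 0.0248 F [ 0.9  0.6 -2.8] xaxis [-0.002 -0.001 -1.   ] q [ 0.42  0.3   1.15  0.    1.7  -1.13]
turn 0.000 then cm [19.97 -0.2  -0.24]
```

Call:
{"fn": "apply_moves", "kwargs": {"plan": [[1.5,0,0,0,1.5],[3,0,0,0,1.5],[4,0,0,0,1.5],[4,0,0,0,1.5],[3.5,0,0,0,1.5],[2,0,0,0,1.5],[1,0,0,0,1.5],[0.3,0,0,0,1.5],[0,0,0,0,1.5]]}}

```text
time: 6.95
tool_pos: [0.5582, 0.3314, 0.1148]
ee_rot: [-0.495, 0.505, 0.495, 0.505]
wrist_force: [-0.3, -0.1, -2.7]
finger_gap: 0.025
```

Call:
{"fn": "apply_moves", "kwargs": {"plan": [[0.3,0,0,0,1.5],[0.2,0,0,0,1.5],[0,0,0,0,1.5]]}}

```text
time: 7.32
tool_pos: [0.5578, 0.3313, 0.1089]
ee_rot: [-0.495, 0.505, 0.495, 0.505]
wrist_force: [-0.4, -0.2, -3.7]
finger_gap: 0.025
```

Call:
{"fn": "apply_moves", "kwargs": {"plan": [[0.15,0,0,0,1.5],[0,0,0,0,1.5]]}}

```text
time: 7.58
tool_pos: [0.5579, 0.3313, 0.1076]
ee_rot: [-0.495, 0.505, 0.495, 0.505]
wrist_force: [-0.3, -1.0, -1.0]
finger_gap: 0.0251
```

Call:
{"fn": "apply_moves", "kwargs": {"plan": [[0.1,0,0,0,1.5],[0,0,0,0,1.5],[0,0,0,0,3.5],[0,0,0,0,5.5],[0,0,0,0,8.5],[0,0,0,0,8.5],[-1,0,0,0,8.5],[-3,0,0,0,8.5]]}}

```text
time: 8.57
tool_pos: [0.5573, 0.331, 0.1461]
ee_rot: [-0.495, 0.506, 0.495, 0.504]
wrist_force: [0.0, -0.1, -0.2]
finger_gap: 0.0853
```

Run:
```python
from h import *
go((.465,.105,.30),None);wrist('w3')
```

```text
t 8.57 p [0.5573 0.331  0.1461] jawyaw 1.551 gap 0.0853 F [ 0.  -0.1 -0.2] xaxis [-0.002 -0.001 -1.   ] q [ 0.42  0.35  1.4  -0.    1.39 -1.13]
turn 0.000 then cm [-15.34   8.81 -22.8 ]
t 8.57 p [0.5573 0.331  0.1461] jawyaw 1.551 gap 0.0853 F [ 0.  -0.1 -0.2] xaxis [-0.002 -0.001 -1.   ] q [ 0.42  0.35  1.4  -0.    1.39 -1.13]
```

View pics/w3.png

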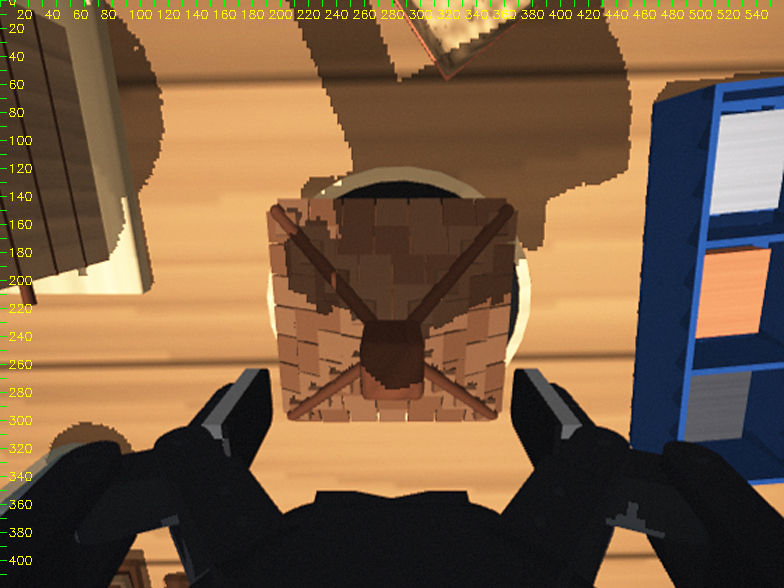

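Call:
{"fn": "apply_moves", "kwargs": {"plan": [[-4,0,0,0,8.5],[-5,0,0,0,8.5],[-4,1,-2,0,8.5],[0,1.5,-4,0,8.5],[0,2,-5,0,8.5],[0,2,-5,0,8.5],[0,1.3,-4,0,8.5],[0,1,-2.8,0,8.5],[0,0,0,0,8.5]]}}

```text
time: 9.75
tool_pos: [0.4649, 0.1037, 0.2776]
ee_rot: [-0.495, 0.505, 0.494, 0.506]
wrist_force: [0.3, 1.0, 0.4]
finger_gap: 0.0849
```

Run:
```python
from h import *
go((.465,.105,.187),None);wrist('w4')
```

```text
t 9.75 p [0.4649 0.1037 0.2776] jawyaw 1.549 gap 0.0849 F [0.3 1.  0.4] xaxis [ 0.002 -0.    -1.   ] q [ 0.06 -0.07  1.61 -0.    1.6  -1.49]
turn 0.000 then cm [9.06 0.01 0.13]
t 9.75 p [0.4649 0.1037 0.2776] jawyaw 1.549 gap 0.0849 F [0.3 1.  0.4] xaxis [ 0.002 -0.    -1.   ] q [ 0.06 -0.07  1.61 -0.    1.6  -1.49]
```

View pics/w4.png

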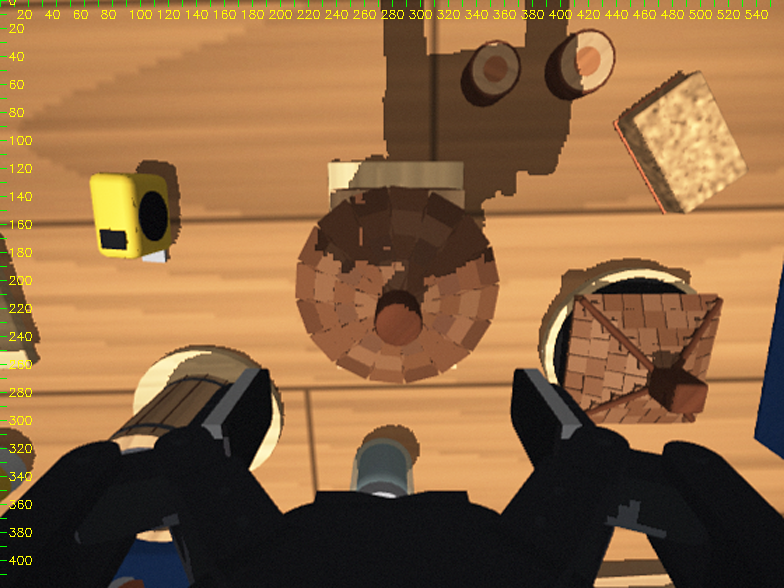

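Call:
{"fn": "apply_moves", "kwargs": {"plan": [[3,0,0.25,0,8.5],[3,0,0,0,8.5],[2,0,0,0,8.5],[0.9,0,0,0,8.5],[0.2,0,0,0,8.5],[0,0,0,0,4.0],[0,0,0,0,1.5],[0,0,0,0,1.5],[0,0,0,0,1.5],[0,0,0,0,1.5]]}}

```text
time: 11.05
tool_pos: [0.4655, 0.1074, 0.1859]
ee_rot: [-0.495, 0.505, 0.495, 0.505]
wrist_force: [-1.9, -2.9, 6.2]
finger_gap: 0.0247
```

Call:
{"fn": "apply_moves", "kwargs": {"plan": [[-0.5,0,0,0,1.5],[-1.5,0,0,0,1.5],[-2.5,0,0,0,1.5],[-3,0,0,0,1.5],[-3,0,0,0,1.5],[-1.5,0,0,0,1.5],[0,0,0,0,1.5]]}}

```text
time: 11.92
tool_pos: [0.4656, 0.1076, 0.3062]
ee_rot: [-0.495, 0.505, 0.495, 0.505]
wrist_force: [-0.6, 0.4, -2.2]
finger_gap: 0.0247
```

Run:
```python
from h import *
from station import eyes
go((.636,-.102,.30),None)
c=eyes.camera('top');pickle.dump(c,open('top1.pkl','wb'))
c2=eyes.camera('scene');pickle.dump(c2,open('scene1.pkl','wb'))
a=crop(c,'',275,145,355,230,5);b=crop(c2,'',245,215,335,300,5);a=cv2.resize(a,None,fx=.95,fy=.95);b=cv2.resize(b,(int(b.shape[1]*a.shape[0]/b.shape[0]),a.shape[0]));cv2.imwrite('pics/z4.png',np.hstack([a,b])[:, :800])
wrist('w5')
```

```text
t 11.93 p [0.4656 0.1076 0.3062] jawyaw 1.551 gap 0.0247 F [-0.6  0.4 -2.2] xaxis [ 0.001  0.    -1.   ] q [ 0.07 -0.07  1.55 -0.    1.66 -1.49]
turn 0.000 then cm [  0.64 -17.45 -20.62]
t 12.03 p [0.4652 0.1076 0.3045] jawyaw 1.551 gap 0.0248 F [ 0.5  0.6 -2.4] xaxis [-0.001 -0.    -1.   ] q [ 0.07 -0.07  1.55 -0.    1.66 -1.49]
```

View pics/z4.png

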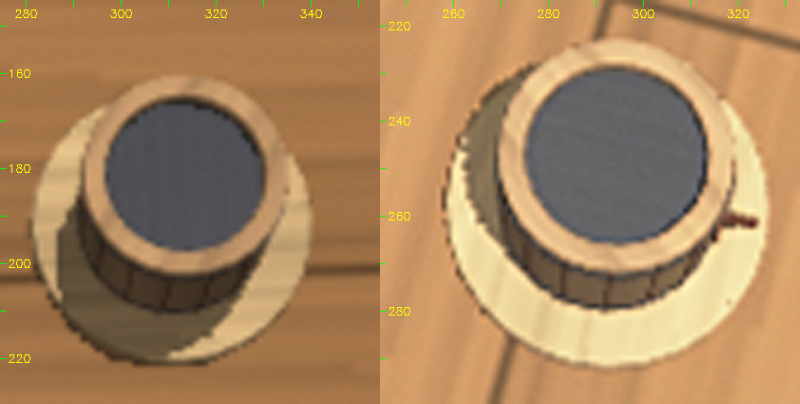

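View pics/w5.png

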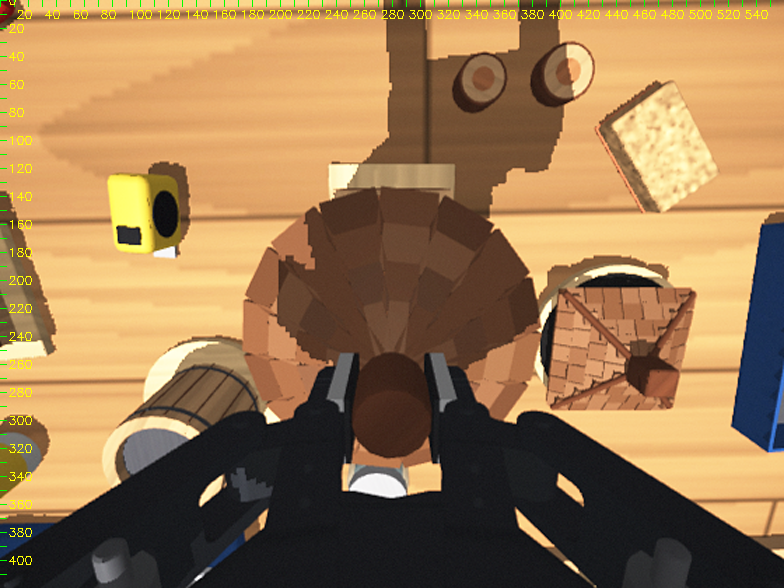

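Run:
```python
from h import *
t=load('top1');s=load('scene1');w=load('w5')
print(onz(t,(313.5,181.5),.12),onz(s,(294.5,247),.12), onz(t,(313.3,181.2),.12))
print('knob',onz(w,(279.5,301),.3045+.016))
print('edge', [onz(w,p,.3045+.016)[:2] for p in((279.5,326),(252,300),(307,300))])
```

```text
[ 0.63386139 -0.10118792  0.12      ] [ 0.63634543 -0.10189748  0.12      ] [ 0.63464236 -0.10072478  0.12      ]
knob [0.46251636 0.1062676  0.3205    ]
edge [array([0.47479986, 0.10603563]), array([0.46181976, 0.09474236]), array([0.46225798, 0.11781055])]
```

Call:
{"fn": "apply_moves", "kwargs": {"plan": [[0,-0.85,-1,0,1.5],[0,-1.7,-2,0,1.5],[0,-2.6,-3,0,1.5],[0,-2.6,-3,0,1.5],[0,-2.6,-3,0,1.5],[0,-2.6,-3,0,1.5],[0,-2.1,-2.5,0,1.5],[0,-1.7,-2,0,1.5],[0,-0.9,-1.05,0,1.5],[0,0,0,0,1.5]]}}

```text
time: 13.32
tool_pos: [0.6379, -0.102, 0.3047]
ee_rot: [-0.494, 0.505, 0.495, 0.505]
wrist_force: [0.4, 0.5, -2.7]
finger_gap: 0.0247
```

Run:
```python
from h import *
go((.638,-.1015,.187),None)
```

```text
t 13.32 p [ 0.6379 -0.102   0.3047] jawyaw 1.550 gap 0.0247 F [ 0.4  0.5 -2.7] xaxis [-0.001  0.    -1.   ] q [-0.28  0.29  1.16 -0.    1.69 -1.83]
turn 0.000 then cm [11.77 -0.02  0.05]
```

Call:
{"fn": "apply_moves", "kwargs": {"plan": [[1.5,0,0,0,1.5],[2.5,0,0,0,1.5],[3,0,0,0,1.5],[2,0,0,0,1.5],[1.2,0,0,0,1.5],[0.8,0,0,0,1.5],[0.4,0,0,0,1.5],[0,0,0,0,1.5]]}}

```text
time: 14.32
tool_pos: [0.6379, -0.1013, 0.1917]
ee_rot: [-0.495, 0.505, 0.495, 0.505]
wrist_force: [0.3, -0.6, -1.8]
finger_gap: 0.0247
```

Call:
{"fn": "apply_moves", "kwargs": {"plan": [[0.2,0,0,0,1.5],[0.1,0,0,0,1.5],[0,0,0,0,1.5]]}}

```text
time: 14.7
tool_pos: [0.6378, -0.1014, 0.1885]
ee_rot: [-0.495, 0.505, 0.495, 0.505]
wrist_force: [-0.4, 0.4, -2.6]
finger_gap: 0.0246
```

Call:
{"fn": "apply_moves", "kwargs": {"plan": [[0.15,0,0,0,1.5],[0.1,0,0,0,1.5],[0,0,0,0,1.5]]}}

```text
time: 15.08
tool_pos: [0.6378, -0.1014, 0.1861]
ee_rot: [-0.495, 0.505, 0.495, 0.505]
wrist_force: [-0.2, -0.7, -1.5]
finger_gap: 0.0246
```

Call:
{"fn": "apply_moves", "kwargs": {"plan": [[0.1,0,0,0,1.5],[0,0,0,0,1.5],[0,0,0,0,3.5],[0,0,0,0,5.5],[0,0,0,0,8.5],[0,0,0,0,8.5],[-1,0,0,0,8.5],[-3,0,0,0,8.5],[-4,0,0,0,8.5],[-2,0,0,0,8.5]]}}

```text
time: 16.32
tool_pos: [0.6381, -0.1014, 0.2882]
ee_rot: [-0.496, 0.504, 0.494, 0.505]
wrist_force: [-0.5, -0.0, 0.3]
finger_gap: 0.0848
```

Run:
```python
from h import *
from station import eyes
go((.506,-.353,.28),np.pi/2+.1);wrist('w6')
c=eyes.camera('top');pickle.dump(c,open('top2.pkl','wb'))
c2=eyes.camera('scene');pickle.dump(c2,open('scene2.pkl','wb'))
a=crop(c2,'',200,105,300,200,4);b=crop(c2,'',245,205,335,300,4)
cv2.imwrite('pics/z5.png',np.hstack([a,b]))
a=crop(c,'',195,205,275,300,4);b=crop(c,'',275,145,355,240,4)
cv2.imwrite('pics/z6.png',np.hstack([a,b]))
```

```text
t 16.32 p [ 0.6381 -0.1014  0.2882] jawyaw 1.551 gap 0.0848 F [-0.5 -0.   0.3] xaxis [ 0.003 -0.001 -1.   ] q [-0.28  0.29  1.19 -0.    1.66 -1.83]
turn -0.120 then cm [  0.81  15.66 -23.71]
t 16.32 p [ 0.6381 -0.1014  0.2882] jawyaw 1.551 gap 0.0848 F [-0.5 -0.   0.3] xaxis [ 0.003 -0.001 -1.   ] q [-0.28  0.29  1.19 -0.    1.66 -1.83]
```

View pics/w6.png

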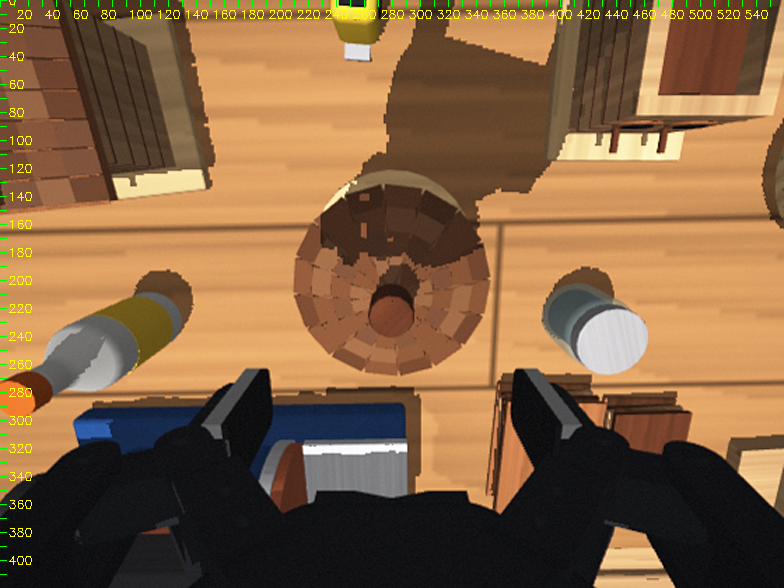

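View pics/z5.png

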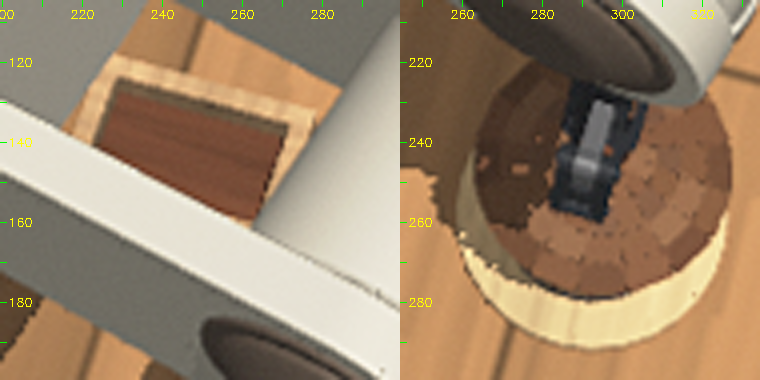

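View pics/z6.png

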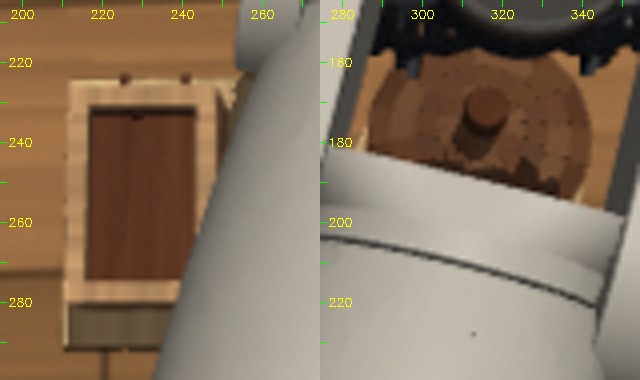

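Call:
{"fn": "apply_moves", "kwargs": {"plan": [[0,0,0,-0.12,8.5],[0,1.5,-2,0,8.5],[0,2,-3,0,8.5],[0,3,-4.5,0,8.5],[0,3,-4.5,0,8.5],[0,2.5,-4,0,8.5],[0,2,-3.2,0,8.5],[0,1.7,-2.5,0,8.5],[0,0,0,0,8.5]]}}

```text
time: 17.6
tool_pos: [0.5041, -0.3543, 0.2838]
ee_rot: [-0.523, 0.475, 0.524, 0.475]
wrist_force: [-0.2, 0.6, 0.0]
finger_gap: 0.0847
```

Run:
```python
from h import *
go((.506,-.353,.187),np.pi/2+.1);wrist('w7')
```

```text
t 17.60 p [ 0.5041 -0.3543  0.2838] jawyaw 1.669 gap 0.0847 F [-0.2  0.6  0. ] xaxis [-0.001  0.001 -1.   ] q [-0.74  0.23  1.28 -0.    1.64 -2.41]
turn -0.002 then cm [ 9.68 -0.21  0.1 ]
t 17.60 p [ 0.5041 -0.3543  0.2838] jawyaw 1.669 gap 0.0847 F [-0.2  0.6  0. ] xaxis [-0.001  0.001 -1.   ] q [-0.74  0.23  1.28 -0.    1.64 -2.41]
```

View pics/w7.png

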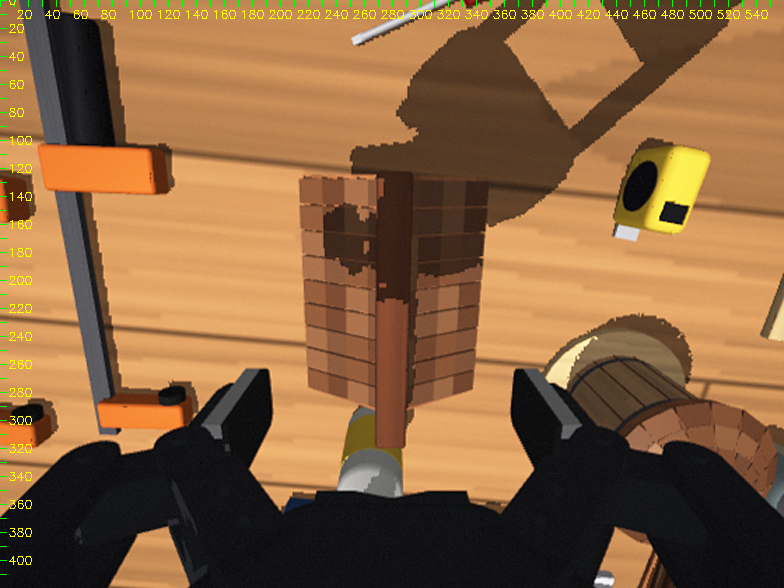

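Run:
```python
from h import *
c=load('w7');a=onz(c,(280.5,123),.202);b=onz(c,(279.5,319.5),.202);print(a,b,(a+b)/2,np.linalg.norm(a-b));go((a+b)/2,None)
```

```text
[ 0.42813024 -0.36230774  0.202     ] [ 0.5808545  -0.34787184  0.202     ] [ 0.50449237 -0.35508979  0.202     ] 0.1534050003803105
t 17.65 p [ 0.5048 -0.3533  0.2841] jawyaw 1.670 gap 0.0851 F [0.3 0.2 0.5] xaxis [-0.001  0.001 -1.   ] q [-0.74  0.23  1.28  0.    1.64 -2.41]
turn 0.000 then cm [ 8.2   0.04 -0.19]
```

Call:
{"fn": "apply_moves", "kwargs": {"plan": [[3,0,-0.1,0,8.5],[3,0,0,0,8.5],[2.3,0,0,0,8.5],[1.1,0,0,0,8.5],[0.3,0,0,0,8.5],[0,0,0,0,4.0],[0,0,0,0,1.0],[0,0,0,0,1.0],[0,0,0,0,1.0],[0,0,0,0,1.0]]}}

```text
time: 18.9
tool_pos: [0.5055, -0.3539, 0.1885]
ee_rot: [0.525, -0.474, -0.524, -0.474]
wrist_force: [-0.4, 0.7, 4.8]
finger_gap: 0.0172
```

Call:
{"fn": "apply_moves", "kwargs": {"plan": [[-0.5,0,0,0,1.0],[-1.5,0,0,0,1.0],[-2.5,0,0,0,1.0],[-3,0,0,0,1.0],[-3,0,0,0,1.0],[-1.5,0,0,0,1.0],[0,0,0,0,1.0]]}}

```text
time: 19.77
tool_pos: [0.5055, -0.354, 0.3088]
ee_rot: [0.525, -0.474, -0.524, -0.474]
wrist_force: [0.9, 0.6, -1.8]
finger_gap: 0.0171
```

Run:
```python
from h import *
from station import eyes
wrist('w8')
c=eyes.camera('top');pickle.dump(c,open('top3.pkl','wb'))
c2=eyes.camera('scene');pickle.dump(c2,open('scene3.pkl','wb'))
a=crop(c,'',195,205,275,300,5);b=crop(c2,'',205,105,295,200,5)
im=np.hstack([a,b]);cv2.imwrite('pics/z7.png',cv2.resize(im,None,fx=.93,fy=.93))
a=crop(c,'',360,180,470,290,4);b=crop(c2,'',140,300,250,410,3)
cv2.imwrite('pics/z8.png',np.hstack([a,cv2.copyMakeBorder(b,0,110,0,0,0)]))
```

```text
t 19.77 p [ 0.5055 -0.354   0.3088] jawyaw 1.671 gap 0.0171 F [ 0.9  0.6 -1.8] xaxis [ 0.001 -0.001 -1.   ] q [-0.74  0.23  1.23 -0.    1.68 -2.41]
```

View pics/w8.png

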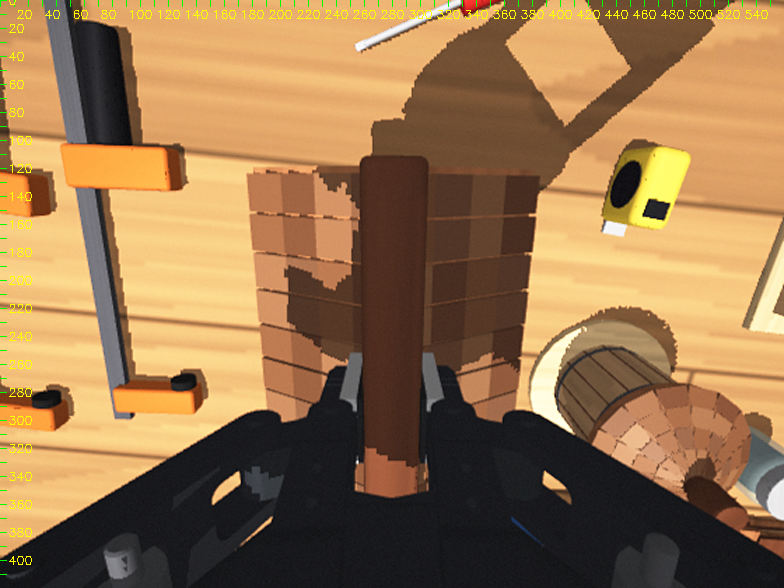

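View pics/z7.png

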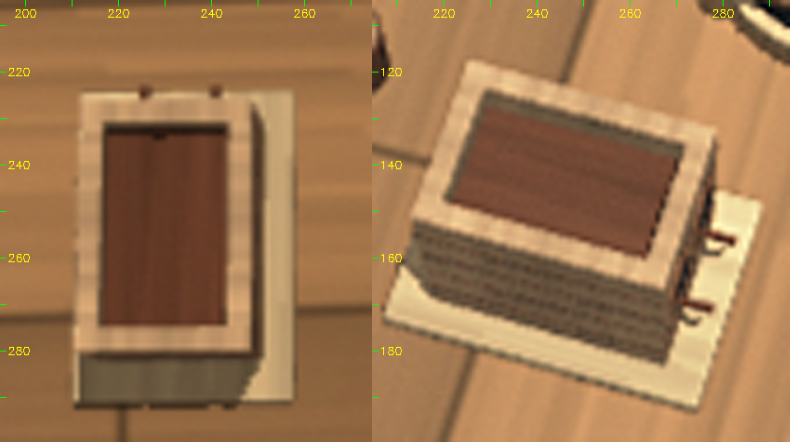

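View pics/z8.png

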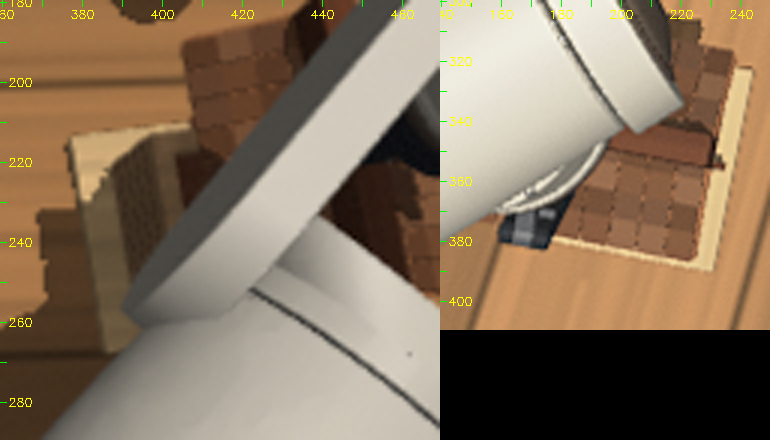

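Run:
```python
from h import *
t=load('top3');s=load('scene3');w=load('w8')
P=np.array([onz(t,p,.12) for p in((211.5,226.3),(249.3,225.5),(249.5,280.5),(211,280.7))]);print(P,P.mean(0))
P=np.array([onz(s,p,.12) for p in((225.5,118),(278.5,132.5),(268.5,166.5),(213.5,151))]);print(P,P.mean(0))
zt=.3088+.0140
a=onz(w,(281,111.5),zt);b=onz(w,(280,355.),zt);m=(a+b)/2;print(a,b,m,np.linalg.norm(a-b))
go((.463,.107,.30),np.pi/2-.015)
```

```text
[[0.52816418 0.15102884 0.12      ]
 [0.52769029 0.05917844 0.12      ]
 [0.39558558 0.0603833  0.12      ]
 [0.39748087 0.15167323 0.12      ]] [0.46223023 0.10556595 0.12      ]
[[0.40068367 0.1521057  0.12      ]
 [0.52985148 0.15015393 0.12      ]
 [0.53102411 0.0622161  0.12      ]
 [0.39962898 0.06445743 0.12      ]] [0.46529706 0.10723329 0.12      ]
[ 0.42792259 -0.36262672  0.3228    ] [ 0.53194736 -0.35238203  0.3228    ] [ 0.47993497 -0.35750437  0.3228    ] 0.10452801828781576
t 19.93 p [ 0.5052 -0.3537  0.3067] jawyaw 1.671 gap 0.0173 F [-0.3 -0.2 -2.9] xaxis [-0.001  0.001 -1.   ] q [-0.74  0.23  1.23 -0.    1.68 -2.41]
turn 0.115 then cm [ 0.73  4.91 46.  ]
```

Call:
{"fn": "apply_moves", "kwargs": {"plan": [[0,0,0,0.055,1.0],[0,0,0,0.055,1.0],[0,0.2,2,0,1.0],[0,0.45,4,0,1.0],[0,0.5,5,0,1.0],[0,0.6,5.5,0,1.0],[0,0.6,5.5,0,1.0],[0,0.6,5.5,0,1.0],[0,0.6,5.5,0,1.0],[0,0.6,5,0,1.0]]}}

```text
time: 21.18
tool_pos: [0.4664, 0.0289, 0.3075]
ee_rot: [-0.498, 0.502, 0.498, 0.502]
wrist_force: [1.5, -0.2, -2.2]
finger_gap: 0.0175
```

Call:
{"fn": "apply_moves", "kwargs": {"plan": [[0,0.4,4,0,1.0],[0,0.3,2.7,0,1.0],[0,0,1.2,0,1.0],[0,0,0,0,1.0]]}}

```text
time: 21.68
tool_pos: [0.4611, 0.106, 0.3077]
ee_rot: [-0.498, 0.502, 0.498, 0.502]
wrist_force: [-0.8, -1.0, -2.7]
finger_gap: 0.0172
```

Run:
```python
from h import *
go((.4638,.1068,.188),np.pi/2-.012)
```

```text
t 21.68 p [0.4611 0.106  0.3077] jawyaw 1.563 gap 0.0172 F [-0.8 -1.  -2.7] xaxis [-0. -0. -1.] q [ 0.06 -0.08  1.56 -0.    1.66 -1.5 ]
turn 0.004 then cm [11.97 -0.28  0.09]
```

Grasp height was 0.1885 when seated; descend to about 0.193, then slowly.

Call:
{"fn": "apply_moves", "kwargs": {"plan": [[1.5,-0.28,0.08,0,1.0],[2.5,0,0,0,1.0],[3,0,0,0,1.0],[2,0,0,0,1.0],[1.2,0,0,0,1.0],[0.8,0,0,0,1.0],[0.3,0,0,0,1.0],[0,0,0,0,1.0]]}}

```text
time: 22.68
tool_pos: [0.4643, 0.1063, 0.1953]
ee_rot: [-0.498, 0.502, 0.497, 0.503]
wrist_force: [0.1, -0.6, -3.1]
finger_gap: 0.0174
```

Call:
{"fn": "apply_moves", "kwargs": {"plan": [[0.3,0,0,0,1.0],[0.2,0,0,0,1.0],[0,0,0,0,1.0]]}}

```text
time: 23.05
tool_pos: [0.4642, 0.1064, 0.1899]
ee_rot: [-0.498, 0.502, 0.498, 0.502]
wrist_force: [-1.1, -0.0, -2.9]
finger_gap: 0.0176
```

Call:
{"fn": "apply_moves", "kwargs": {"plan": [[0.12,0,0,0,1.0],[0.08,0,0,0,1.0],[0,0,0,0,1.0]]}}

```text
time: 23.42
tool_pos: [0.4642, 0.1064, 0.1885]
ee_rot: [-0.498, 0.502, 0.497, 0.503]
wrist_force: [-3.6, -0.2, 5.2]
finger_gap: 0.0172
```

Contact (force up). Release.

Call:
{"fn": "apply_moves", "kwargs": {"plan": [[0,0,0,0,3.5],[0,0,0,0,5.5],[0,0,0,0,8.5],[0,0,0,0,8.5],[-1,0,0,0,8.5],[-3,0,0,0,8.5],[-4,0,0,0,8.5],[-2,0,0,0,8.5],[0,0,0,0,8.5]]}}

```text
time: 24.55
tool_pos: [0.4646, 0.1064, 0.2898]
ee_rot: [-0.498, 0.502, 0.497, 0.503]
wrist_force: [-0.0, 0.2, -0.7]
finger_gap: 0.0851
```

Run:
```python
from h import *
from station import eyes
go((.5575,.3313,.28),np.pi/2-.02);wrist('w9')
c=eyes.camera('top');pickle.dump(c,open('top4.pkl','wb'))
c2=eyes.camera('scene');pickle.dump(c2,open('scene4.pkl','wb'))
a=crop(c,'',360,180,470,290,4);b=crop(c2,'',140,300,250,410,3)
cv2.imwrite('pics/z9.png',np.hstack([a,cv2.copyMakeBorder(b,0,110,0,0,0)]))
```

```text
t 24.55 p [0.4646 0.1064 0.2898] jawyaw 1.561 gap 0.0851 F [-0.   0.2 -0.7] xaxis [ 0.003  0.    -1.   ] q [ 0.06 -0.07  1.59 -0.    1.62 -1.5 ]
turn 0.010 then cm [ 1.01 -8.83 22.67]
t 24.55 p [0.4646 0.1064 0.2898] jawyaw 1.561 gap 0.0851 F [-0.   0.2 -0.7] xaxis [ 0.003  0.    -1.   ] q [ 0.06 -0.07  1.59 -0.    1.62 -1.5 ]
```

View pics/w9.png

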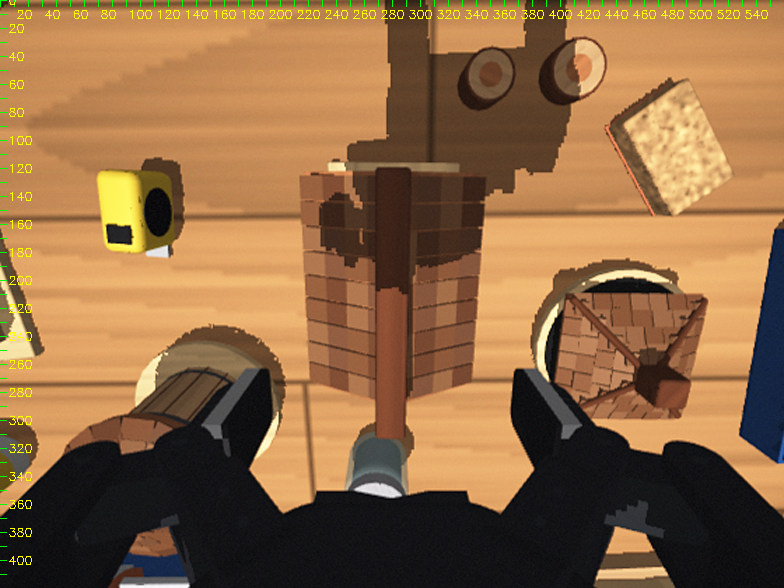

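View pics/z9.png

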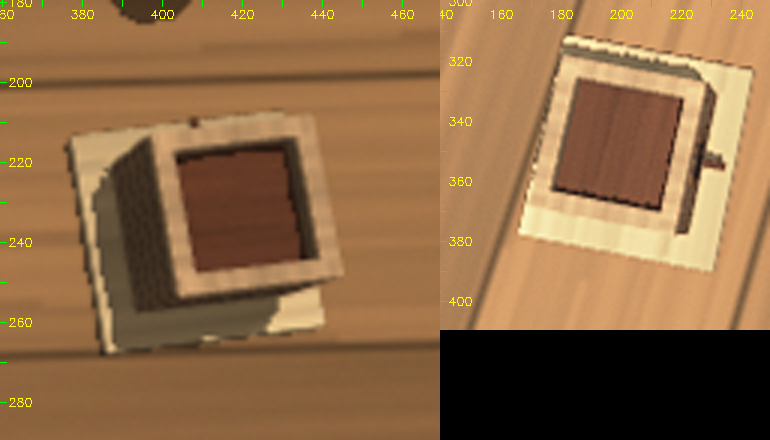

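Run:
```python
from h import *
t=load('top4');s=load('scene4');w=load('w9')
P=np.array([onz(t,p,.12) for p in((397.5,214),(438,208.3),(445.3,247.5),(404.5,253.8))]);print(P,P.mean(0))
B=np.array([onz(t,p,.012) for p in((377,213.5),(386,267))]);print(B)
P=np.array([onz(s,p,.12) for p in((181,317),(226.5,326),(217,377),(170,366))]);print(P,P.mean(0))
B=np.array([onz(s,p,.012) for p in((182,312),(243,323),(231,389.5),(166.5,377.5))]);print(B,B.mean(0))
a=onz(w,(280.5,119.5),.202);b=onz(w,(280,313),.202);print('ridge',a,b,(a+b)/2)
```

```text
[[ 0.54647934 -0.30232833  0.12      ]
 [ 0.5579912  -0.40214846  0.12      ]
 [ 0.46169801 -0.41033952  0.12      ]
 [ 0.44916656 -0.31141988  0.12      ]] [ 0.50383378 -0.35655905  0.12      ]
[[ 0.56954726 -0.27634597  0.012     ]
 [ 0.42651624 -0.28993785  0.012     ]]
[[ 0.45006288 -0.30824817  0.12      ]
 [ 0.54556634 -0.30001412  0.12      ]
 [ 0.55716373 -0.39962365  0.12      ]
 [ 0.46038782 -0.40529442  0.12      ]] [ 0.50329519 -0.35329509  0.12      ]
[[ 0.4275555  -0.2915366   0.012     ]
 [ 0.56784495 -0.27720496  0.012     ]
 [ 0.58387501 -0.41941051  0.012     ]
 [ 0.44101395 -0.43411494  0.012     ]] [ 0.50507235 -0.35556675  0.012     ]
ridge [0.38631533 0.1064887  0.202     ] [0.54041233 0.10485421 0.202     ] [0.46336383 0.10567145 0.202     ]
```

Call:
{"fn": "apply_moves", "kwargs": {"plan": [[0,-1,2,0.01,8.5],[0,-1.5,4,0,8.5],[0,-2,5,0,8.5],[0,-2,5,0,8.5],[0,-1.4,4,0,8.5],[0,-0.9,2.7,0,8.5],[0,0,0,0,8.5]]}}

```text
time: 25.58
tool_pos: [0.5564, 0.3331, 0.2859]
ee_rot: [-0.495, 0.505, 0.496, 0.504]
wrist_force: [-0.1, -0.8, -0.8]
finger_gap: 0.085
```

Run:
```python
from h import *
go((.5575,.3313,.1075),np.pi/2-.02);wrist('w10')
```

```text
t 25.57 p [0.5564 0.3331 0.2859] jawyaw 1.553 gap 0.0850 F [-0.1 -0.8 -0.8] xaxis [-0.003 -0.001 -1.   ] q [ 0.42  0.3   1.18  0.    1.66 -1.13]
turn 0.002 then cm [17.84 -0.16 -0.16]
t 25.57 p [0.5564 0.3331 0.2859] jawyaw 1.553 gap 0.0850 F [-0.1 -0.8 -0.8] xaxis [-0.003 -0.001 -1.   ] q [ 0.42  0.3   1.18  0.    1.66 -1.13]
```

View pics/w10.png

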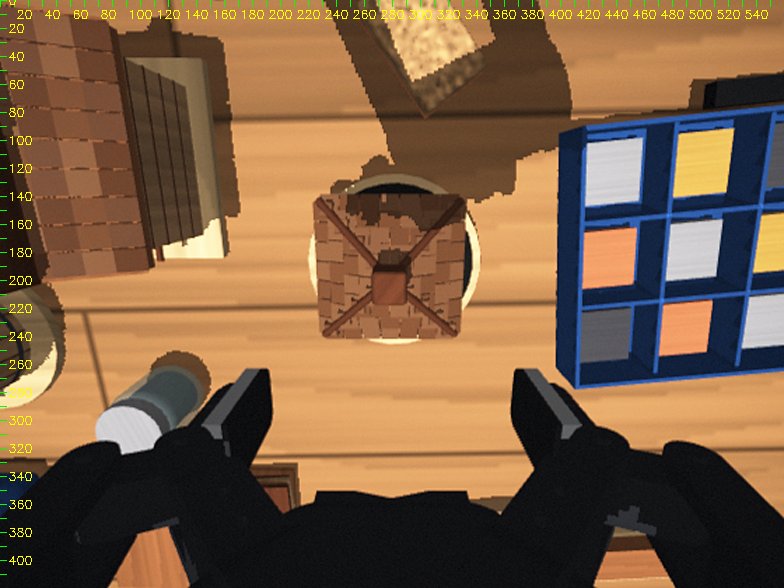

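Run:
```python
from h import *
w=load('w10');print(onz(w,(278.5,206),.122))
```

```text
[0.558528   0.33066074 0.122     ]
```

Call:
{"fn": "apply_moves", "kwargs": {"plan": [[3,-0.1,-0.15,0,8.5],[4,0,0,0,8.5],[4,0,0,0,8.5],[3,0,0,0,8.5],[2,0,0,0,8.5],[1.2,0,0,0,8.5],[0.4,0,0,0,8.5],[0,0,0,0,8.5]]}}

```text
time: 26.62
tool_pos: [0.5577, 0.3302, 0.1126]
ee_rot: [-0.495, 0.505, 0.495, 0.505]
wrist_force: [0.4, -0.4, -0.2]
finger_gap: 0.0849
```

Call:
{"fn": "apply_moves", "kwargs": {"plan": [[0.5,0,0.05,0,8.5],[0,0,0,0,4.0],[0,0,0,0,1.5],[0,0,0,0,1.5],[0,0,0,0,1.5],[0,0,0,0,1.5]]}}

```text
time: 27.38
tool_pos: [0.5575, 0.3308, 0.1072]
ee_rot: [-0.495, 0.505, 0.495, 0.505]
wrist_force: [-0.5, 2.3, 2.2]
finger_gap: 0.0254
```

Call:
{"fn": "apply_moves", "kwargs": {"plan": [[-0.5,0,0,0,1.5],[-1.5,0,0,0,1.5],[-3,0,0,0,1.5],[-4,0,0,0,1.5],[-4,0,0,0,1.5],[-4,0,0,0,1.5],[-2,0,0,0,1.5],[-1,0,0,0,1.5],[0,0,0,0,1.5]]}}

```text
time: 28.5
tool_pos: [0.5575, 0.3306, 0.3074]
ee_rot: [-0.495, 0.505, 0.495, 0.505]
wrist_force: [0.0, -0.5, -3.4]
finger_gap: 0.0253
```

Run:
```python
from h import *
wrist('w11');go((.504,-.3557,.31),np.pi/2+.1)
```

```text
t 28.50 p [0.5575 0.3306 0.3074] jawyaw 1.551 gap 0.0253 F [ 0.  -0.5 -3.4] xaxis [ 0.  0. -1.] q [ 0.42  0.3   1.15 -0.    1.7  -1.13]
t 28.55 p [0.5574 0.3306 0.3064] jawyaw 1.551 gap 0.0253 F [-0.2 -0.3 -3.3] xaxis [-0.001 -0.    -1.   ] q [ 0.42  0.3   1.15 -0.    1.7  -1.13]
turn -0.120 then cm [ -0.33  12.16 -67.75]
```

View pics/w11.png

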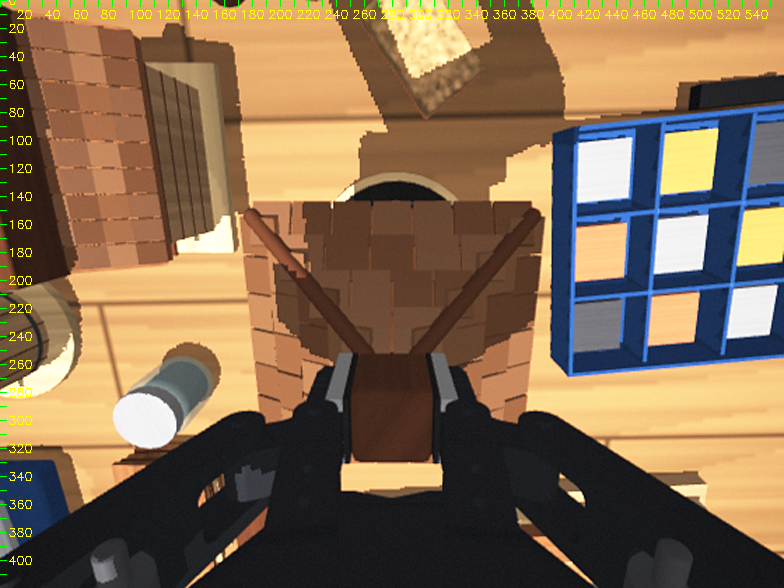

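Call:
{"fn": "apply_moves", "kwargs": {"plan": [[-0.7,0,0,-0.06,1.5],[-0.7,0,0,-0.06,1.5],[0,0.35,-2,0,1.5],[0,0.7,-4,0,1.5],[0,0.9,-5,0,1.5],[0,1,-5.5,0,1.5],[0,1,-5.5,0,1.5],[0,1,-5.5,0,1.5],[0,1,-5.5,0,1.5],[0,1,-5.5,0,1.5]]}}

```text
time: 29.8
tool_pos: [0.5255, -0.0617, 0.3201]
ee_rot: [-0.524, 0.475, 0.524, 0.474]
wrist_force: [1.4, 0.5, -3.9]
finger_gap: 0.0256
```

Call:
{"fn": "apply_moves", "kwargs": {"plan": [[0,1,-5.5,0,1.5],[0,1,-5.5,0,1.5],[0,1,-5.5,0,1.5],[0,0.9,-5,0,1.5],[0,0.7,-4,0,1.5],[0,0.5,-2.5,0,1.5],[0,0.1,-1.2,0,1.5],[0,0,0,0,1.5]]}}

```text
time: 30.8
tool_pos: [0.5043, -0.355, 0.3207]
ee_rot: [-0.524, 0.474, 0.525, 0.474]
wrist_force: [0.9, 0.0, -3.5]
finger_gap: 0.0255
```

Run:
```python
from h import *
go((.504,-.3557,.187),np.pi/2+.1)
```

```text
t 30.80 p [ 0.5043 -0.355   0.3207] jawyaw 1.671 gap 0.0255 F [ 0.9  0.  -3.5] xaxis [-0.  0. -1.] q [-0.74  0.23  1.21  0.    1.71 -2.41]
turn -0.000 then cm [13.37  0.03 -0.07]
```

Call:
{"fn": "apply_moves", "kwargs": {"plan": [[1.5,0,-0.05,0,1.5],[3,0,0,0,1.5],[3,0,0,0,1.5],[2.5,0,0,0,1.5],[1.5,0,0,0,1.5],[0.8,0,0,0,1.5],[0.4,0,0,0,1.5],[0,0,0,0,1.5]]}}

```text
time: 31.8
tool_pos: [0.5045, -0.3557, 0.1944]
ee_rot: [0.525, -0.474, -0.524, -0.474]
wrist_force: [-0.5, 0.1, -3.2]
finger_gap: 0.0252
```

Call:
{"fn": "apply_moves", "kwargs": {"plan": [[0.3,0,0,0,1.5],[0.1,0,0,0,1.5],[0,0,0,0,1.5]]}}

```text
time: 32.17
tool_pos: [0.5043, -0.3556, 0.1901]
ee_rot: [0.524, -0.474, -0.524, -0.474]
wrist_force: [-0.3, -0.2, -3.9]
finger_gap: 0.0255
```

Call:
{"fn": "apply_moves", "kwargs": {"plan": [[0.15,0,0,0,1.5],[0.1,0,0,0,1.5],[0,0,0,0,1.5]]}}

```text
time: 32.55
tool_pos: [0.5044, -0.3556, 0.1875]
ee_rot: [0.524, -0.474, -0.524, -0.474]
wrist_force: [0.5, 0.2, -3.0]
finger_gap: 0.0256
```

Call:
{"fn": "apply_moves", "kwargs": {"plan": [[0.08,0,0,0,1.5],[0,0,0,0,1.5]]}}

```text
time: 32.8
tool_pos: [0.5043, -0.3556, 0.1873]
ee_rot: [0.525, -0.474, -0.524, -0.474]
wrist_force: [-2.4, 2.9, 4.4]
finger_gap: 0.0249
```

Contact; release, retreat up and back, then check.

Call:
{"fn": "apply_moves", "kwargs": {"plan": [[0,0,0,0,3.5],[0,0,0,0,5.5],[0,0,0,0,8.5],[0,0,0,0,8.5],[-1,0,0,0,8.5],[-3,0,0,0,8.5],[-4,0,0,0,8.5],[-3,0,0,0,8.5],[0,0,0,0,8.5]]}}

```text
time: 33.92
tool_pos: [0.5048, -0.356, 0.3]
ee_rot: [0.526, -0.474, -0.523, -0.474]
wrist_force: [0.8, 0.7, -0.0]
finger_gap: 0.0847
```

Run:
```python
from h import *
wrist('w12');go((.56,.33,.32),np.pi/2-.02)
```

```text
t 33.92 p [ 0.5048 -0.356   0.3   ] jawyaw 1.671 gap 0.0847 F [ 0.8  0.7 -0. ] xaxis [ 0.003 -0.003 -1.   ] q [-0.74  0.23  1.25 -0.    1.66 -2.41]
t 33.98 p [ 0.5045 -0.3558  0.298 ] jawyaw 1.671 gap 0.0848 F [ 0.1  0.3 -0.9] xaxis [ 0.001 -0.001 -1.   ] q [-0.74  0.23  1.25 -0.    1.66 -2.41]
turn 0.120 then cm [-2.29 -4.18 68.67]
```

View pics/w12.png

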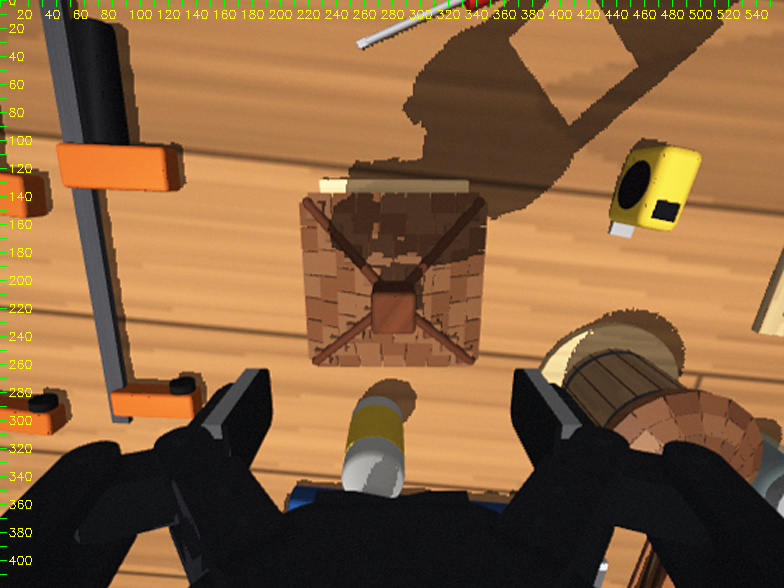

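Call:
{"fn": "apply_moves", "kwargs": {"plan": [[-1,0,0,0.06,8.5],[-1,0,0,0.06,8.5],[0,-0.2,3,0,8.5],[0,-0.3,5,0,8.5],[0,-0.3,5.5,0,8.5],[0,-0.4,5.5,0,8.5],[0,-0.4,5.5,0,8.5],[0,-0.3,5.5,0,8.5],[0,-0.3,5.5,0,8.5],[0,-0.3,5.5,0,8.5]]}}

```text
time: 35.22
tool_pos: [0.537, 0.0556, 0.3159]
ee_rot: [-0.495, 0.505, 0.495, 0.505]
wrist_force: [0.3, -0.8, 0.3]
finger_gap: 0.085
```

Call:
{"fn": "apply_moves", "kwargs": {"plan": [[0,-0.3,5.5,0,8.5],[0,-0.3,5.5,0,8.5],[0,-0.3,5.5,0,8.5],[0,-0.3,5,0,8.5],[0,0,4,0,8.5],[0,0,2,0,8.5],[0,0,0,0,8.5]]}}

```text
time: 36.1
tool_pos: [0.5547, 0.3292, 0.3157]
ee_rot: [-0.495, 0.505, 0.495, 0.504]
wrist_force: [-0.5, -0.8, 0.8]
finger_gap: 0.085
```

Run:
```python
from h import *
from station import eyes
st()
for n in('top','scene'):
    c=eyes.camera(n);pickle.dump(c,open(n+'9.pkl','wb'))
    im=crop(c,'',*((190,140,460,300,2.9) if n=='top' else (140,100,340,400,1.95)));cv2.imwrite(f'pics/{n}9.png',im)
```

```text
t 36.10 p [0.5547 0.3292 0.3157] jawyaw 1.552 gap 0.0850 F [-0.5 -0.8  0.8] xaxis [-0.001 -0.001 -1.   ] q [ 0.42  0.29  1.14 -0.    1.71 -1.14]
```

View pics/top9.png

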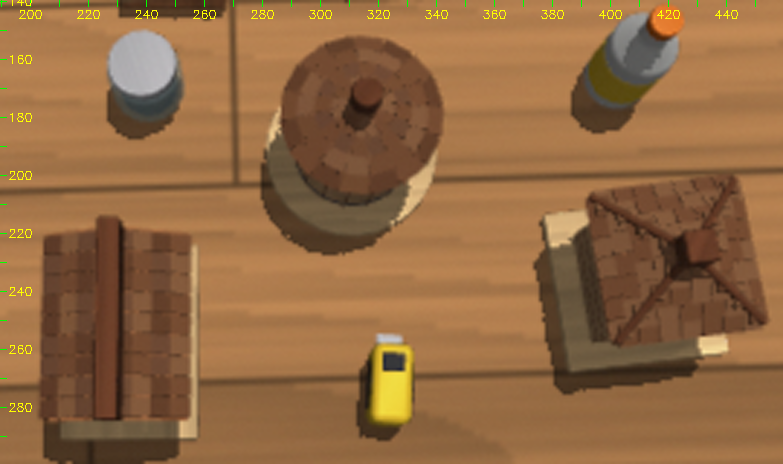

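View pics/scene9.png

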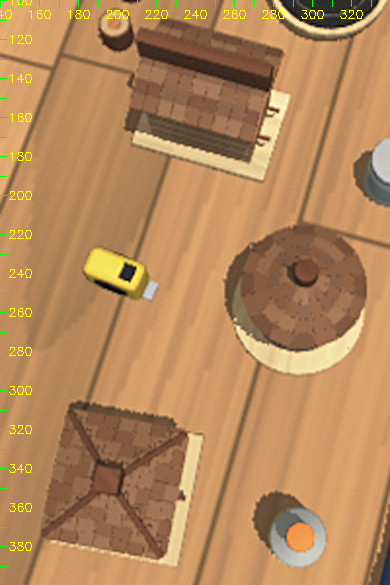

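Run:
```python
from h import *
from station import ctrl
t=load('top9');s=load('scene9')
print('cone',onz(t,(316,171),.202),onz(s,(297,238),.202),'sq',onz(t,(430,224),.202),onz(s,(195.5,343.5),.202))
print('eave sq',np.mean([onz(t,p,.122) for p in((392.5,206),(443,200),(453.5,249.5),(402.5,257.5))],0))
ctrl.hand_in()
```

```text
cone [ 0.63670547 -0.10130257  0.202     ] [ 0.63825266 -0.10253159  0.202     ] sq [ 0.50636934 -0.35143135  0.202     ] [ 0.50809756 -0.35120595  0.202     ]
eave sq [ 0.51017642 -0.36022468  0.122     ]
the job is handed in; nothing more can be done
```

I moved all three roofs onto their own houses and handed the job in at about 36 s. The square roof was parked on the turntable first. Then the cone roof went to the round house, the gable roof to the oblong house, and the square roof from the turntable to the square house. I lowered each roof in small steps to the expected seat height, checking the wrist force before letting go.

| Roof | Distance from house centre | Check |
|---|---|---|
| Cone | about 1–2 mm | last pictures, both cameras |
| Gable | about 1 mm; ridge about 0.01 rad from the house's long axis | wrist picture just after release |
| Square | about 5–8 mm in the last pictures; under 1 mm from the release position; looked square to its walls | sources disagree, see below |

- **Square roof readings:** the fixed cameras put the post 5–6 mm from the house centre and the eave outline about 8 mm off. I picked those points by hand, and the eave and post readings disagreed with each other by about 9 mm in y. Every figure is within the 12 mm limit, but this is the least certain of the three.
- **Everything else:** in the last pictures all the roofs look level. The houses, glue bottle and jar are upright and show no visible shift. I did not re-measure their positions in numbers. The arm was clear of everything, over the empty turntable.

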